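# Shut down the study from the desk console

### The job

Shut the study down for the night from the console on the desk: press its cross, disc, bar and square keys in that order, one at a time, each fully down and let up again before the next, and never the triangle or the L. Then ease the sprung cover down over the keys by its handle until it is fully shut, without letting it drop or slam. Slide the wooden clip pot, kept upright, out of the handle's way, and leave everything else on the desk where it is.

Things in the scene. Friction and masses are not known exactly. Their poses are not given: they have to be found in the camera images.
- console: dark steel control box lying on the desk, fixed to it, 170 mm (its x) x 120 mm (its y) x 32 mm high; origin at the centre of its underside, z up. Its six white keys stand on top on black plates, centres at x = -50, 0 or +50 mm and y = -27 or +27 mm; which key is in which place changes. A cover is hinged along its +y side
- key_disc (a joint): travel of this key: 0 up, 0.006 m fully down; it springs back, about 1.5 N starts it and 5 N holds it fully down. White key cap in the shape of: round disc, 30 mm across
- key_disc_top (a point): middle of the top face of that key; 52 mm above the desk when up, 20 mm above the console's top; z up
- key_square (a joint): travel of this key: 0 up, 0.006 m fully down; it springs back, about 1.5 N starts it and 5 N holds it fully down. White key cap in the shape of: square, 27 mm
- key_square_top (a point): middle of the top face of that key; 52 mm above the desk when up, 20 mm above the console's top; z up
- key_bar (a joint): travel of this key: 0 up, 0.006 m fully down; it springs back, about 1.5 N starts it and 5 N holds it fully down. White key cap in the shape of: single straight bar, 36 mm long (along the console's y) and 12 mm wide
- key_bar_top (a point): middle of the top face of that key; 52 mm above the desk when up, 20 mm above the console's top; z up
- key_cross (a joint): travel of this key: 0 up, 0.006 m fully down; it springs back, about 1.5 N starts it and 5 N holds it fully down. White key cap in the shape of: plus-shaped cross, 36 mm across with 11 mm arms
- key_cross_top (a point): middle of the top face of that key; 52 mm above the desk when up, 20 mm above the console's top; z up
- key_tri (a joint): travel of this key: 0 up, 0.006 m fully down; it springs back, about 1.5 N starts it and 5 N holds it fully down. White key cap in the shape of: triangle, 22 mm from centre to corner
- key_tri_top (a point): middle of the top face of that key; 52 mm above the desk when up, 20 mm above the console's top; z up
- key_ell (a joint): travel of this key: 0 up, 0.006 m fully down; it springs back, about 1.5 N starts it and 5 N holds it fully down. White key cap in the shape of: L shape, two 34 mm legs 12 mm wide
- key_ell_top (a point): on the top face level of the L-shaped key, at the middle of its square plate; 52 mm above the desk when up, 20 mm above the console's top; z up
- cover (a joint): hinge angle of the aluminium cover (172 mm along the hinge, 134 mm deep, 22 mm skirt round three sides, 0.35 kg): 0 shut over the keys, 1.95 rad fully open, leaning back beyond the console's +y side, where it rests by itself. Tipped towards the keys by more than about 0.6 rad (below 1.35 rad) it falls, helped by a spring, and slams unless held back; about 1.5 N at its handle hold it
- cover_hinge (a point): middle of the cover's hinge line, which runs along the console's x, 36 mm above the desk, 68 mm to the +y side of the console's middle
- cover_bar (a point): middle of the cover's handle: a round steel bar 12 mm thick, 100 mm clear between its two 10 mm side arms, parallel to the hinge, standing 69 mm clear beyond the cover's free edge. 204 mm from the hinge line. Shut, it is 58 mm above the desk, 135 mm to the -y side of the console's middle; open, it is the highest part, about 215 mm above the desk. Held from above with the fingers either side of it, it turns freely enough between the pads as the cover swings
- pot: squat turned-wood clip pot with a knobbed lid (one solid piece), 84 mm across (88 mm at the rim, above 60 mm), 85 mm high, 0.25 to 0.5 kg, loose, standing beside the console where the cover's handle comes down; too wide to grasp round; slides upright when pushed low. Origin at the centre of its underside
- tape: tape dispenser, 115 x 50 x 64 mm, grey with a pale roll; stands to the right of the console, at either the near or the far end of the pot's surroundings. A bystander; origin at the centre of its underside
- stapler: stapler, 150 x 36 x 65 mm, grey and black. A bystander; origin at the centre of its underside
- mug: white mug, 80 mm wide, 92 mm high, with a handle on its own +y side. A bystander; origin at the centre of its underside
- remote: black remote control, 45 x 150 x 16 mm, lying flat. A bystander; origin at the centre of its underside
- book: closed blue book, 158 x 216 x 32 mm, lying flat. A bystander; origin at the centre of its underside
- marker: steel marker pen with a black cap, 120 x 16 x 16 mm, lying along its x. A bystander; origin at the centre of its underside
Not all that is in view belongs to the job. What is meant by the pot is not red, and is the larger of those in its own colour.

How it is judged:
By the outcome, as a careful person would: the job done as asked, in the order asked, and still so for the second after the job is handed in, with the robot touching nothing.
It also fails if it takes over 72 s, if anything falls off the work surface, if the arm or the gripper's body presses on something with over 40 N, if the wrist force passes 120 N, or if a joint passes its speed limit or range.

### The arm

A 6-joint arm with a two-finger parallel gripper is mounted at the origin on the work surface. World frame = base frame: x ahead of the robot, y to its left, z up, the work surface at z = 0. Lengths are in m, angles in degrees, forces in N, time in s.
With the tool pointing down it reaches from about 0.35 to 0.975 m from the base axis. Payload 17.4 kg.
Tool frame: the origin (TCP) lies midway between the tips of the shut fingers; the grasp point (between the pads) lies 19 mm behind it; z points along the fingers, y is the line along which they close (so a half turn about z gives the same grasp; the last joint's range is limited). The gripper opens to 85 mm and grips with 20 to 120 N. Pads are 22 mm wide; open, the fingers measure 114 mm over their backs; the gripper's body (76 mm by 85 mm) begins 54 mm behind the grasp point. The pads swing forward as they close: fully open they stand 13 mm farther back than shut.
Start: joints at [-68.743, 6.646, 82.598, -0, 90.757, -2.166], TCP at [0.268, -0.619, 0.231] pointing down, gripper open.
Joint ranges: [-162.19, 162.19], [-47.58, 125.68], [4.15, 143.07], [-65.23, 245.23], [0.69, 171.88], [-170.13, 170.13]. Speed limits (degrees/s): [108.29, 108.29, 127.2, 180, 180, 180].

### API

Orientations are given as a 3x3 rotation matrix whose columns are the frame's x, y, z axes.
In Python, from cell import env, read_camera, regions_of gives the robot as it stands.
- The arm moves only by the tool step_arm, never from a script. Its argument "plan" is one flat list of numbers, 7 for each row, row after row: the shift along the tool's x, y, z in cm, then the turn, a rotation vector about the tool's x, y, z in degrees, then the finger opening in cm, from 0 to 8.54. A call has 1 to 12 rows; each row shifts and turns the commanded pose from where the row before left it, along the tool's axes as they then stand; what a row does not reach is not made up. A row lasts 1/12 s, in which the tool goes at most 41.7 mm and 7.16 degrees, less where a joint would pass 70% of its speed; a pose out of reach is approached as far as the arm can. A call with a gripper value outside its range is refused whole. The fingers move at their own pace and stop on an object; "squeeze" is the grip in N (left out, the last holds). Time passes only in rows, so rows that do not move let the fingers close. It gives the time, the measured TCP pose, the force, the opening and the grip force at its end, in the units of the state.
- env.read_state(): the state, without advancing time (a new reading comes with each control period).
- read_camera(name): name is "side" or "top"; returns a dict with "color" (420x560x3 uint8, red, green, blue), "z_map" (420x560 float32, m along the optical axis (not along the pixel's ray), 0 where there is no reading), "fovy" (degrees; the focal length in pixels is half the picture's height over the tangent of half this angle, whatever the lens; pixels are square), "cx", "cy" (the principal point, pixels), "camera_from_world" (4x4, takes a point from world to camera coordinates). Camera axes: x right, y down, z forward; pixel columns grow to the right and rows downward; lengths in m; the calibration is good to about 2 mm. A picture is of the moment at which its call begins.
- env.sign_off(): hands the job in; it is judged then, once.
Trained networks look in a picture, given as the dict that the camera call returned (one of the last four; its "shot" number tells which), for a name from the list of things; names that differ only in an ending like _2 or _b are one class to them, and where a whole thing is asked for, a point or a joint stands for the part that bears it (a point fixed in the world has none). Each returns a list of dicts, best first, with "score" (0 to 1); they miss things now and then, are a little off and sometimes report something else, mostly with a low value. They report only what shows in the picture. A call takes as long as a camera call. They do not tell look-alikes from the thing itself.
- regions_of(picture, thing): "mask" (420x560 bool, what is visible of it) and "box" ([centre column, centre row, width, height] in pixels, round what is visible of it).
The state is a dict: "clock": time; "joint_positions": joint angles; "dq": joint speeds; "joint_efforts": joint torques, N m; "eef_pos": TCP position; "ee_rot": TCP orientation; "contact_force": force on the tool from outside, world axes, zero at the start; "wrist_torque": the same for the moment, N m; "grip_width": finger opening in m; "finger_force": force on a finger pad.
Only numpy, scipy, OpenCV 4.12 (cv2) and the standard library are available. Lean on these libraries where they do the work, as an engineer would, in place of code of your own. Each camera call takes 0.05 s, during which the arm holds its last target. There are 200 camera calls.

## Working session

There is one attempt and no reset: what is moved stays moved. The work goes in short steps, Python scripts to look and compute and a tool call to move; the robot and the scene stay as the last step left them, time stands still between calls to the robot, and variables do not carry over. Pictures are saved under pics/ and viewed, at most 10 in all, crops included, and the job is handed in when it is done.

Besides the shell and the picture viewer there is one more tool, called in YAML: its name, and indented under it one key for each argument. step_arm: Moves the arm, as the interface text tells. Its arguments: {"type":"object","properties":{"plan":{"type":"array","items":{"type":"number"}},"squeeze":{"type":"number"}},"required":["plan"]}

```bash
mkdir -p pics; ls
cat > h.py <<'E'
import numpy as np, cv2
from cell import env, read_camera, regions_of
def pts(p):
    h,w=p["z_map"].shape; f=h/2/np.tan(np.radians(p["fovy"])/2)
    v,u=np.mgrid[:h,:w]; z=p["z_map"]
    c=np.stack([(u-p["cx"])/f*z,(v-p["cy"])/f*z,z,np.ones_like(z)],-1)
    W=c@np.linalg.inv(p["camera_from_world"]).T
    W=W[...,:3]; W[z==0]=np.nan
    return W
def save(p,n): cv2.imwrite("pics/"+n,p["color"][...,::-1])
E
python3 - <<'E'
from h import *
for n in("top","side"):
    p=read_camera(n); save(p,n+"0.png"); W=pts(p)
    np.savez(n+"0.npz",W=W,c=p["color"])
    print(n,p["fovy"],np.linalg.inv(p["camera_from_world"])[:3].round(3).tolist())
    for t in["console","key_disc","key_square","key_bar","key_cross","key_tri","key_ell","cover","cover_bar","pot","tape","stapler","mug","remote","book","marker"]:
        for r in regions_of(p,t)[:3]:
            m=r["mask"]; q=W[m]; q=q[~np.isnan(q[:,0])]
            print(t,round(r["score"],2),np.round(r["box"]).tolist(),np.nanmedian(q,0).round(3),q.max(0).round(3),q.min(0).round(3))
E
```

```text
pics
top 52.75766945417305 [[-0.025, -0.982, 0.188, 0.345], [-0.999, 0.028, 0.015, 0.044], [-0.02, -0.188, -0.982, 1.116]]
console 0.88 [264.0, 192.0, 110.0, 80.0] [0.564 0.153 0.071] [0.674 0.269 0.226] [ 0.475 -0.017 -0.003]
key_disc 0.62 [281.0, 212.0, 10.0, 11.0] [0.52  0.072 0.052] [0.533 0.085 0.058] [0.505 0.06  0.04 ]
key_disc 0.47 [237.0, 192.0, 52.0, 78.0] [0.565 0.168 0.114] [0.669 0.262 0.226] [ 0.474  0.119 -0.003]
key_disc 0.21 [428.0, 186.0, 18.0, 38.0] [ 0.596 -0.314  0.014] [ 0.646 -0.287  0.023] [ 0.54  -0.338 -0.002]
key_square 0.5 [304.0, 212.0, 14.0, 13.0] [0.525 0.019 0.052] [0.539 0.032 0.056] [0.511 0.006 0.04 ]
key_bar 0.47 [278.0, 175.0, 13.0, 9.0] [0.618 0.081 0.052] [0.626 0.096 0.057] [0.613 0.068 0.038]
key_tri 0.43 [299.0, 189.0, 14.0, 12.0] [0.573 0.025 0.053] [0.592 0.038 0.056] [0.563 0.01  0.048]
cover 0.76 [239.0, 193.0, 52.0, 81.0] [0.563 0.168 0.115] [0.672 0.268 0.226] [ 0.474  0.116 -0.004]
cover 0.63 [254.0, 140.0, 18.0, 44.0] [0.725 0.144 0.052] [0.802 0.166 0.065] [ 0.656  0.126 -0.003]
cover_bar 0.97 [236.0, 192.0, 55.0, 74.0] [0.561 0.168 
[... 3079 characters left out ...]
0.0, 38.0] [ 0.473 -0.288  0.054] [ 0.498 -0.235  0.07 ] [ 0.443 -0.301  0.003]
tape 0.66 [286.0, 282.0, 33.0, 26.0] [ 0.504 -0.172  0.026] [ 0.532 -0.113  0.07 ] [ 0.462 -0.191 -0.001]
stapler 0.96 [327.0, 193.0, 43.0, 21.0] [0.721 0.14  0.033] [0.811 0.233 0.095] [ 0.643  0.026 -0.002]
mug 0.96 [356.0, 215.0, 27.0, 47.0] [ 0.757 -0.014  0.061] [0.856 0.154 0.098] [ 0.719 -0.038 -0.   ]
remote 0.79 [242.0, 240.0, 29.0, 34.0] [0.432 0.052 0.018] [0.457 0.128 0.577] [ 0.312 -0.578  0.003]
book 0.85 [254.0, 159.0, 65.0, 41.0] [0.539 0.413 0.033] [0.655 0.532 0.215] [ 0.465  0.177 -0.002]
marker 0.82 [341.0, 328.0, 47.0, 12.0] [ 0.597 -0.318  0.014] [ 0.652 -0.286  0.023] [ 0.538 -0.347 -0.003]
```

Run:
```python
import cv2
a=cv2.imread("pics/top0.png")[80:280,90:490]; cv2.imwrite("pics/a.png",cv2.resize(a,(800,400),interpolation=cv2.INTER_CUBIC))
a=cv2.imread("pics/top0.png")[150:240,220:340]; cv2.imwrite("pics/b.png",cv2.resize(a,(800,600),interpolation=cv2.INTER_CUBIC))
```

```text
(no output)
```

View pics/a.png

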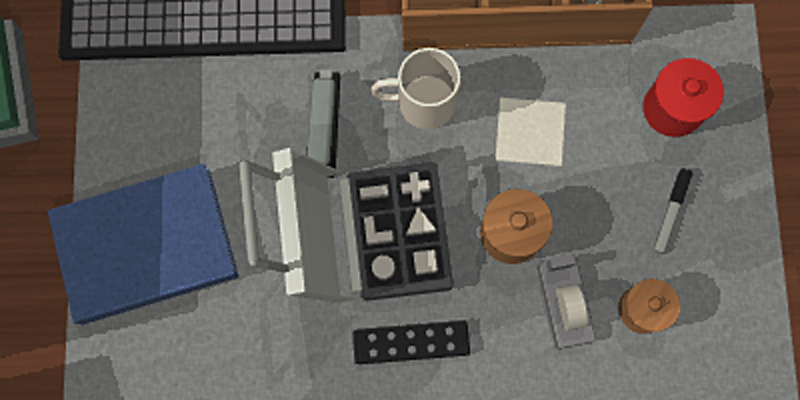

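View pics/b.png

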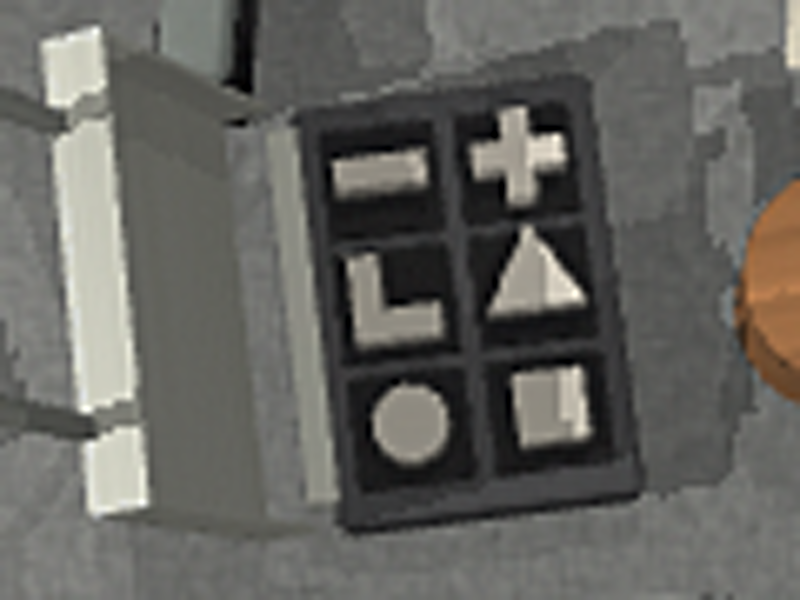

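View pics/side0.png

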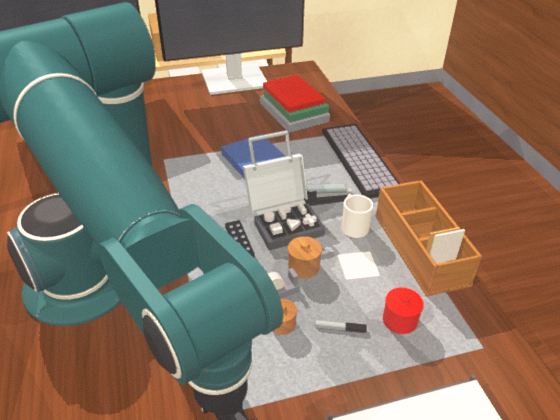

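The chosen pot is the larger wooden one at top-camera pixel (348,191). The look-alikes are the small wooden one (415,235) and the red one (430,129). From far to near, the keys in the hinge-side column are bar, L, disc, and in the outer column cross, triangle, square.

Run:
```python
from h import *
from scipy.optimize import least_squares
s=env.read_state(); print(s["eef_pos"],s["ee_rot"],s["contact_force"],s["grip_width"])
d=np.load("top0.npz"); W=d["W"]; c=d["c"].astype(int)
# keys
m=(c.min(-1)>110)&(abs(W[...,2]-.052)<.004)&(W[...,0]>.49)&(W[...,0]<.66)&(W[...,1]>-.01)&(W[...,1]<.108)
n,l,st,ce=cv2.connectedComponentsWithStats(m.astype(np.uint8))
for i in range(1,n):
    if st[i,4]>15:
        q=W[l==i]; print("key",ce[i].round(),st[i,4],q.mean(0).round(4), ((q.max(0)+q.min(0))/2).round(4))
for n in("top","side"):
    W=np.load(n+"0.npz")["W"].reshape(-1,3)
    def box(x0,x1,y0,y1,z0,z1):
        return W[(W[:,0]>x0)&(W[:,0]<x1)&(W[:,1]>y0)&(W[:,1]<y1)&(W[:,2]>z0)&(W[:,2]<z1)]
    b=box(.45,.7,.1,.3,.19,.25); print(n,"bar",len(b),b.mean(0),b.min(0),b.max(0),np.polyfit(b[:,0],b[:,1],1), b[b[:,2]>.21].mean(0))
    p=box(.5,.64,-.16,-.04,.055,.1); p2=p[p[:,2]<.08]
    k=box(.5,.64,-.16,-.04,.078,.1); print("pot top ext",(p.min(0)+p.max(0))/2,p.max(0)-p.min(0),"knob",k.mean(0),len(k))
    t=box(.38,.56,-.22,-.115,.01,.08); print("tape",cv2.minAreaRect((t[:,:2]*1000).astype(np.float32)), cv2.boxPoints(cv2.minAreaRect((t[:,:2]*1000).astype(np.float32))))
    k=box(.46,.7,-.03,.13,.027,.036); r=cv2.minAreaRect((k[:,:2]*1000).astype(np.float32)); print("cons",r)
```

```text
[ 0.26830514 -0.61939228  0.23129314] [[ 9.17609616e-01  3.97482820e-01 -1.28865426e-06]
 [ 3.97482820e-01 -9.17609616e-01  2.72979333e-05]
 [ 9.66797797e-06 -2.55610640e-05 -1.00000000e+00]] [-0.97455583 -0.21612385 -0.44945188] 0.08543262807328081
key [297. 173.] 89 [0.6251 0.0278 0.0524] [0.6253 0.0275 0.0519]
key [276. 175.] 53 [0.62   0.0826 0.0523] [0.6195 0.082  0.0526]
key [300. 191.] 91 [0.5754 0.0231 0.0526] [0.5787 0.0215 0.0524]
key [277. 196.] 79 [0.5654 0.0811 0.0522] [0.5688 0.0778 0.0521]
key [302. 210.] 100 [0.5254 0.0188 0.0524] [0.5253 0.0188 0.0521]
key [281. 213.] 92 [0.5201 0.072  0.0524] [0.5203 0.0725 0.052 ]
top bar 345 [0.55576793 0.2108393  0.21830401] [0.49772686 0.19232213 0.19104475] [0.61720618 0.22400555 0.2264278 ] [0.09505009 0.15801351] [0.5556228  0.21207436 0.2210277 ]
pot top ext [ 0.56865137 -0.105519    0.07201019] [0.09079725 0.09972481 0.03287771] knob [ 0.56804089 -0.0987093   0.08314558] 64
tape ((491.0450439453125, -157.96485900878906), (153.35659790039062, 59.6776008605957), 16.16889190673828) [[ 409.09055 -150.65892]
 [ 425.70895 -207.97597]
 [ 572.9995  -165.2708 ]
 [ 556.3811  -107.95375]]
cons ((572.3572998046875, 55.424617767333984), (170.4329071044922, 129.95071411132812), 5.595267295837402)
side bar 238 [0.55900918 0.20758502 0.21579288] [0.50030767 0.18704099 0.19001967] [0.62052849 0.22215707 0.22833583] [0.09490369 0.15453299] [0.55847989 0.20897785 0.22015284]
pot top ext [ 0.57131882 -0.10707913  0.07204741] [0.08696797 0.10566559 0.03378737] knob [ 0.56913878 -0.10390044  0.0828941 ] 62
tape ((517.9083862304688, -157.59136962890625), (113.86904907226562, 60.64015197753906), 29.312101364135742) [[ 453.41974  -159.02654 ]
 [ 483.10712  -211.9027  ]
 [ 582.39703  -156.1562  ]
 [ 552.70966  -103.280045]]
cons ((574.576904296875, 59.77352523803711), (172.4641571044922, 150.90000915527344), 4.142642974853516)
```

```bash
cat >> h.py <<'E'
from scipy.spatial.transform import Rotation as R
def rot(yaw,tilt=0): # tool down; tilt about tool y
    return R.from_euler("z",yaw,degrees=True)*R.from_euler("x",180,degrees=True)*R.from_euler("y",tilt,degrees=True)
def go(segs,pos=None,r=None,dec=(2,1)):
    """segs: (target xyz, yaw, tilt, rows, opening cm); prints rows to type"""
    s=env.read_state()
    p=np.array(s["eef_pos"] if pos is None else pos); q=R.from_matrix(s["ee_rot"]) if r is None else r
    out=[]
    for t,yaw,tilt,n,g in segs:
        t=np.array(t); k=rot(yaw,tilt)
        for i in range(n):
            f=1/(n-i)
            d=np.round(q.inv().apply((t-p)*f)*100,dec[0])
            w=np.round((q.inv()*k).as_rotvec(degrees=True)*f,dec[1])
            p=p+q.apply(d/100); q=q*R.from_rotvec(w,degrees=True)
            out.append([*(d+0),*(w+0),g])
    for i in range(0,len(out),12):
        print(",".join("%g"%v for r_ in out[i:i+12] for v in r_))
    print(len(out),"end",p.round(4))
E
python3 - <<'E'
from h import *
go([((.5355,-.054,.20),125,0,24,3.5)])
E
```

```text
1.96,-1.72,0.13,0,0,-4.2,3.5,2.08,-1.57,0.13,0,0,-4.2,3.5,2.19,-1.41,0.13,0,0,-4.2,3.5,2.29,-1.25,0.13,0,0,-4.2,3.5,2.37,-1.08,0.13,0,0,-4.2,3.5,2.44,-0.9,0.13,0,0,-4.2,3.5,2.5,-0.72,0.13,0,0,-4.2,3.5,2.55,-0.54,0.13,0,0,-4.2,3.5,2.58,-0.35,0.13,0,0,-4.2,3.5,2.6,-0.16,0.13,0,0,-4.3,3.5,2.61,0.04,0.13,0,0,-4.2,3.5,2.6,0.23,0.13,0,0,-4.3,3.5
2.57,0.42,0.13,0,0,-4.2,3.5,2.53,0.61,0.13,0,0,-4.3,3.5,2.48,0.8,0.13,0,0,-4.2,3.5,2.42,0.98,0.13,0,0,-4.3,3.5,2.34,1.15,0.13,0,0,-4.2,3.5,2.24,1.32,0.13,0,0,-4.3,3.5,2.14,1.49,0.13,0,0,-4.2,3.5,2.03,1.64,0.13,0,0,-4.3,3.5,1.9,1.79,0.13,0,0,-4.2,3.5,1.76,1.92,0.13,0,0,-4.3,3.5,1.61,2.04,0.14,0,0,-4.2,3.5,1.45,2.16,0.13,0,0,-4.3,3.5
24 end [ 0.5355 -0.054   0.2   ]
```

step_arm:
  plan: [2,-1.7,0.13,0,0,-4.2,3.5,2.1,-1.6,0.13,0,0,-4.2,3.5,2.2,-1.4,0.13,0,0,-4.2,3.5,2.3,-1.25,0.13,0,0,-4.2,3.5,2.4,-1.1,0.13,0,0,-4.2,3.5,2.4,-0.9,0.13,0,0,-4.2,3.5,2.5,-0.7,0.13,0,0,-4.2,3.5,2.5,-0.5,0.13,0,0,-4.2,3.5,2.6,-0.35,0.13,0,0,-4.2,3.5,2.6,-0.2,0.13,0,0,-4.2,3.5,2.6,0,0.13,0,0,-4.2,3.5,2.6,0.2,0.13,0,0,-4.2,3.5]

```text
clock: 2.7
eef_pos: [0.4021, -0.3354, 0.2158]
ee_rot: [[0.275, 0.961, 0.0], [0.961, -0.275, -0.0], [-0.0, 0.0, -1.0]]
contact_force: [-0.2, 0.2, -0.2]
grip_width: 0.035
finger_force: 0.0
```

step_arm:
  plan: [2.6,0.4,0.13,0,0,-4.3,3.5,2.5,0.6,0.13,0,0,-4.3,3.5,2.5,0.8,0.13,0,0,-4.3,3.5,2.4,1,0.13,0,0,-4.3,3.5,2.3,1.2,0.13,0,0,-4.3,3.5,2.2,1.3,0.13,0,0,-4.3,3.5,2.1,1.5,0.13,0,0,-4.3,3.5,2,1.6,0.13,0,0,-4.3,3.5,1.9,1.8,0.13,0,0,-4.3,3.5,1.8,1.9,0.13,0,0,-4.3,3.5,1.6,2,0.13,0,0,-4.3,3.5,1.4,2.2,0.13,0,0,-4.3,3.5]

```text
clock: 3.7
eef_pos: [0.5354, -0.054, 0.2003]
ee_rot: [[-0.583, 0.813, 0.0], [0.813, 0.583, -0.0], [-0.0, 0.0, -1.0]]
contact_force: [0.4, -1.3, -0.4]
grip_width: 0.0349
finger_force: 0.0
```

Run:
```python
from h import *
s=env.read_state(); print(s["clock"],s["eef_pos"],R.from_matrix(s["ee_rot"]).as_euler("ZYX",degrees=True),s["contact_force"],s["grip_width"],s["joint_positions"])
u=np.array([.574,-.819]);P=np.array([.568,-.101])
a=P-u*.060; b=P-u*.049+u*.110
go([((*a,.09),125,-10,5,3.5),((*a,.022),125,-12,5,3.5),((*b,.022),125,-12,14,3.5),])
```

```text
3.7 [ 0.5353528  -0.05401364  0.20025437] [1.25638156e+02 1.61479299e-02 1.79981880e+02] [ 0.40573719 -1.25464423 -0.40603696] 0.03491699911886034 [-8.47818079e+00 -1.00451256e+01  1.01794541e+02  1.02080607e-03
  8.82263357e+01 -4.41163711e+01]
0.06,0,2.21,0,-2,0.1,3.5,0.13,-0.01,2.2,0,-2,0.1,3.5,0.21,-0.01,2.19,0,-2,0.1,3.5,0.29,0,2.19,0,-2,0.2,3.5,0.36,-0.01,2.18,0.1,-2,0.1,3.5,0.24,0,1.34,0,-0.4,0,3.5,0.24,0,1.34,0,-0.4,0,3.5,0.26,0,1.33,0,-0.4,0,3.5,0.26,0,1.33,0,-0.4,0,3.5,0.28,0.01,1.33,0,-0.4,0,3.5,-0.85,0,0.18,0,0,0,3.5,-0.85,0,0.18,0,0,0,3.5
-0.85,0,0.18,0,0,0,3.5,-0.84,0,0.18,0,0,0,3.5,-0.85,0,0.18,0,0,0,3.5,-0.84,0,0.18,0,0,0,3.5,-0.85,0,0.18,0,0,0,3.5,-0.84,0,0.18,0,0,0,3.5,-0.85,0,0.18,0,0,0,3.5,-0.84,0,0.18,0,0,0,3.5,-0.85,0,0.18,0,0,0,3.5,-0.84,0,0.18,0,0,0,3.5,-0.85,0,0.18,0,0,0,3.5,-0.84,0,0.18,0,0,0,3.5
24 end [ 0.603  -0.1509  0.022 ]
```

step_arm:
  plan: [0.06,0,2.2,0,-2,0.1,3.5,0.13,0,2.2,0,-2,0.1,3.5,0.2,0,2.2,0,-2,0.1,3.5,0.3,0,2.2,0,-2,0.1,3.5,0.36,0,2.2,0,-2,0.1,3.5,0.24,0,1.34,0,-0.4,0,3.5,0.24,0,1.34,0,-0.4,0,3.5,0.26,0,1.33,0,-0.4,0,3.5,0.26,0,1.33,0,-0.4,0,3.5,0.28,0,1.33,0,-0.4,0,3.5,-0.4,0,0.08,0,0,0,3.5,-0.4,0,0.08,0,0,0,3.5]

```text
clock: 4.7
eef_pos: [0.5381, -0.0597, 0.0216]
ee_rot: [[-0.56, 0.82, 0.119], [0.802, 0.573, -0.17], [-0.207, 0.0, -0.978]]
contact_force: [0.4, 0.9, 0.8]
grip_width: 0.0349
finger_force: 0.0
```

step_arm:
  plan: [-0.4,0,0.08,0,0,0,3.5,-0.6,0,0.13,0,0,0,3.5,-0.8,0,0.17,0,0,0,3.5,-0.8,0,0.17,0,0,0,3.5,-0.8,0,0.17,0,0,0,3.5,-0.8,0,0.17,0,0,0,3.5,-0.8,0,0.17,0,0,0,3.5,-0.8,0,0.17,0,0,0,3.5,-0.8,0,0.17,0,0,0,3.5,-0.8,0,0.17,0,0,0,3.5,-0.8,0,0.17,0,0,0,3.5,-0.8,0,0.17,0,0,0,3.5]

```text
clock: 5.7
eef_pos: [0.5913, -0.1358, 0.0217]
ee_rot: [[-0.56, 0.82, 0.12], [0.802, 0.572, -0.17], [-0.208, 0.001, -0.978]]
contact_force: [-1.8, 2.8, 3.1]
grip_width: 0.0346
finger_force: 1.9
```

step_arm:
  plan: [-0.8,0,0.17,0,0,0,3.5,-0.6,0,0.13,0,0,0,3.5,-0.4,0,0.08,0,0,0,3.5,-0.2,0,0.04,0,0,0,3.5,0,0,0,0,0,0,3.5]

```text
clock: 6.12
eef_pos: [0.6026, -0.1521, 0.0216]
ee_rot: [[-0.56, 0.82, 0.119], [0.802, 0.572, -0.17], [-0.208, 0.001, -0.978]]
contact_force: [-0.2, 1.0, 0.2]
grip_width: 0.035
finger_force: 0.3
```

Run:
```python
from h import *
for n in("top","side"):
    p=read_camera(n); W=pts(p); np.savez(n+"1.npz",W=W,c=p["color"]); save(p,n+"1.png")
    for t in("pot","tape"):
        for r in regions_of(p,t)[:3]:
            q=W[r["mask"]]; q=q[~np.isnan(q[:,0])]; k=q[q[:,2]>.078]
            print(n,t,round(r["score"],2),np.round(r["box"]),np.median(q,0).round(3),k.mean(0).round(3))
X0=.5726,.0503
# plan: retreat up, then above cross yaw 95.4
go([((.588,-.130,.06),125,-12,3,2),((.588,-.10,.11),95.4,0,8,0),((.625,.028,.085),95.4,0,6,0),((.625,.028,.056),95.4,0,4,0)])
```

```text
top pot 0.97 [418. 236.  29.  27.] [ 0.461 -0.26   0.054] [nan nan nan]
top pot 0.68 [429. 131.  41.  39.] [ 0.729 -0.322  0.071] [ 0.737 -0.328  0.083]
top pot 0.61 [161. 201.  94.  77.] [0.562 0.389 0.032] [nan nan nan]
side pot 0.87 [339. 278.  35.  44.] [ 0.623 -0.212  0.07 ] [ 0.629 -0.197  0.083]
side pot 0.8 [402. 311.  41.  50.] [ 0.73  -0.348  0.071] [ 0.739 -0.334  0.083]
side pot 0.63 [281. 315.  27.  36.] [ 0.46  -0.28   0.054] [nan nan nan]
side tape 0.81 [275. 289.  49.  36.] [ 0.471 -0.176  0.025] [nan nan nan]
0.58,0.02,-1.43,0,0,0,2,0.59,0.02,-1.43,0,0,0,2,0.58,0.02,-1.42,0,0,-0.1,2,0.17,0.22,-0.68,0.4,1.5,3.7,0,0.2,0.2,-0.67,0.4,1.5,3.7,0,0.23,0.18,-0.67,0.4,1.5,3.7,0,0.26,0.16,-0.66,0.4,1.4,3.7,0,0.29,0.14,-0.66,0.4,1.5,3.7,0,0.31,0.11,-0.65,0.4,1.4,3.7,0,0.33,0.09,-0.64,0.4,1.5,3.7,0,0.35,0.06,-0.63,0.3,1.4,3.6,0,2.07,0.81,0.41,0,0,0,0
2.07,0.82,0.42,0,0,0,0,2.06,0.81,0.41,0,0,0,0,2.07,0.82,0.42,0,0,0,0,2.06,0.81,0.41,0,0,0,0,2.07,0.82,0.42,0,0,0,0,0,0,0.72,0,0,0,0,0,0,0.73,0,0,0,0,0,0,0.72,0,0,0,0,0,0,0.73,0,0,0,0
21 end [0.625 0.028 0.056]<stdin>:7: RuntimeWarning: Mean of empty slice.
  ret = um.true_divide(
```

step_arm:
  plan: [0.6,0,-1.4,0,0,0,3.5,0.6,0,-1.4,0,0,0,2,0.6,0,-1.4,0,0,0,1,0.17,0.22,-0.7,0.4,1.5,3.7,0,0.2,0.2,-0.7,0.4,1.5,3.7,0,0.23,0.18,-0.7,0.4,1.5,3.7,0,0.26,0.16,-0.65,0.4,1.4,3.7,0,0.3,0.14,-0.65,0.4,1.5,3.7,0,0.3,0.11,-0.65,0.4,1.4,3.7,0,0.3,0.09,-0.65,0.4,1.5,3.7,0,0.35,0.06,-0.65,0.3,1.4,3.7,0,2,0.8,0.4,0,0,0,0]

```text
clock: 7.42
eef_pos: [0.5941, -0.0816, 0.1081]
ee_rot: [[-0.085, 0.996, 0.003], [0.996, 0.085, -0.0], [-0.001, 0.003, -1.0]]
contact_force: [1.2, -0.3, -0.4]
grip_width: -0.0001
finger_force: 0.0
```

step_arm:
  plan: [2,0.8,0.4,0,0,0,0,2,0.8,0.4,0,0,0,0,2,0.8,0.4,0,0,0,0,2,0.8,0.4,0,0,0,0,2,0.8,0.4,0,0,0,0]

```text
clock: 7.83
eef_pos: [0.6245, 0.0245, 0.0858]
ee_rot: [[-0.091, 0.996, 0.001], [0.996, 0.091, -0.001], [-0.001, 0.001, -1.0]]
contact_force: [0.5, -0.7, 0.9]
grip_width: 0.0001
finger_force: 0.0
```

Run:
```python
from h import *
s=env.read_state(); print(s["clock"],s["eef_pos"],R.from_matrix(s["ee_rot"]).as_euler("ZYX",degrees=True),s["contact_force"],s["grip_width"])
go([((.625,.028,.070),95.4,0,2,0),((.625,.028,.0445),95.4,0,6,0)])
```

```text
7.8333 [0.62453226 0.02449742 0.08583152] [9.52117335e+01 3.98714964e-02 1.79957267e+02] [ 0.53668983 -0.73891526  0.92487907] 5.9370499068671496e-05
0.17,0.04,0.79,0,0,-0.1,0,0.18,0.04,0.79,0,0,-0.1,0,0,0,0.43,0,0,0,0,0,0,0.42,0,0,0,0,0,0,0.43,0,0,0,0,0,0,0.42,0,0,0,0,0,0,0.43,0,0,0,0,0,0,0.42,0,0,0,0
8 end [0.625  0.028  0.0445]
```

step_arm:
  plan: [0.15,0,0.8,0,0,0,0,0.15,0,0.8,0,0,0,0,0,0,0.6,0,0,0,0,0,0,0.6,0,0,0,0,0,0,0.5,0,0,0,0,0,0,0.4,0,0,0,0,0,0,0.4,0,0,0,0,0,0,0,0,0,0,0,0,0,0,0,0,0,0]

```text
clock: 8.58
eef_pos: [0.6245, 0.0258, 0.046]
ee_rot: [[-0.09, 0.996, 0.002], [0.996, 0.09, -0.001], [-0.001, 0.002, -1.0]]
contact_force: [-3.3, -1.8, 9.7]
grip_width: 0.0004
finger_force: 4.7
```

step_arm:
  plan: [0,0,-0.6,0,0,0,0,0,0,-1,0,0,0,0,0,0,-1,0,0,0,0,0,0,-0.4,0,0,0,0,1,-2,0,0,0,0,0,1,-2,0,0,0,0,0,1,-2,0,0,0,0,0,1,-2,0,0,0,0,0,1,-2,0,0,0,0,0,0,0,0,0,0,0,0]

```text
clock: 9.42
eef_pos: [0.5175, 0.0681, 0.0752]
ee_rot: [[-0.092, 0.996, 0.0], [0.996, 0.092, -0.0], [-0.0, 0.0, -1.0]]
contact_force: [-0.9, -0.7, 0.5]
grip_width: 0.0001
finger_force: 0.0
```

step_arm:
  plan: [0,0.3,0.6,0,0,0,0,0,0,0.7,0,0,0,0,0,0,0.7,0,0,0,0,0,0,0.5,0,0,0,0,0,0,0.5,0,0,0,0,0,0,0,0,0,0,0,0,0,0,0,0,0,0]

```text
clock: 10.0
eef_pos: [0.5236, 0.0671, 0.0458]
ee_rot: [[-0.09, 0.996, 0.001], [0.996, 0.09, -0.001], [-0.001, 0.001, -1.0]]
contact_force: [-7.6, -1.6, 17.8]
grip_width: 0.0002
finger_force: 9.0
```

step_arm:
  plan: [0,0,-0.6,0,0,0,0,0,0,-1,0,0,0,0,0,0,-1,0,0,0,0,0,0,-0.4,0,0,0,0,0,2,0,0,0,0,0,0,2,0,0,0,0,0,0,2,0,0,0,0,0,0,2,0,0,0,0,0,0,2,0,0,0,0,0,0,0,0,0,0,0,0]

```text
clock: 10.83
eef_pos: [0.625, 0.0766, 0.0748]
ee_rot: [[-0.091, 0.996, 0.001], [0.996, 0.091, -0.0], [-0.001, 0.001, -1.0]]
contact_force: [0.8, 0.0, 0.1]
grip_width: 0.0004
finger_force: 0.0
```

step_arm:
  plan: [0,-0.2,0.6,0,0,0,0,0,0,0.7,0,0,0,0,0,0,0.7,0,0,0,0,0,0,0.5,0,0,0,0,0,0,0.4,0,0,0,0,0,0,0,0,0,0,0,0,0,0,0,0,0,0]

```text
clock: 11.42
eef_pos: [0.6203, 0.0762, 0.0463]
ee_rot: [[-0.091, 0.996, 0.001], [0.996, 0.091, -0.001], [-0.001, 0.001, -1.0]]
contact_force: [-2.6, -0.3, 4.4]
grip_width: -0.0001
finger_force: 2.3
```

Not quite fully down, so I'll press a little deeper.

step_arm:
  plan: [0,0,0.15,0,0,0,0,0,0,0,0,0,0,0,0,0,0,0,0,0,0]

```text
clock: 11.67
eef_pos: [0.6205, 0.0762, 0.0458]
ee_rot: [[-0.091, 0.996, 0.001], [0.996, 0.091, -0.001], [-0.001, 0.001, -1.0]]
contact_force: [-9.2, -0.7, 16.4]
grip_width: -0.0001
finger_force: 7.9
```

step_arm:
  plan: [0,0,-0.6,0,0,0,0,0,0,-1,0,0,0,0,0,0,-1,0,0,0,0,0,0,-0.5,0,0,0,0,-1,-2,0,0,0,0,0,-1,-2,0,0,0,0,0,-1,-2,0,0,0,0,0,-1,-2,0,0,0,0,0,-0.9,-2,0,0,0,0,0,0,0,0,0,0,0,0,0,0,0,0,0,0,0]

```text
clock: 12.58
eef_pos: [0.5252, 0.018, 0.0761]
ee_rot: [[-0.09, 0.996, 0.002], [0.996, 0.09, -0.0], [-0.001, 0.002, -1.0]]
contact_force: [1.0, -0.4, 0.1]
grip_width: 0.0
finger_force: 0.0
```

step_arm:
  plan: [0,0,0.7,0,0,0,0,0,0,0.7,0,0,0,0,0,0,0.7,0,0,0,0,0,0,0.5,0,0,0,0,0,0,0.55,0,0,0,0,0,0,0,0,0,0,0,0,0,0,0,0,0,0]

```text
clock: 13.17
eef_pos: [0.5259, 0.0186, 0.0456]
ee_rot: [[-0.091, 0.996, 0.001], [0.996, 0.091, -0.0], [-0.0, 0.001, -1.0]]
contact_force: [-14.3, 1.4, 28.3]
grip_width: 0.0
finger_force: 14.3
```

Run:
```python
from h import *
go([((.5255,.0185,.075),95.2,0,3,0),((.54,.03,.28),50,0,9,4),((.557,.212,.28),5.4,0,10,4)])
```

```text
0,-0.01,-0.98,0,0,0,0,-0.01,-0.02,-0.98,0,0,0,0,0,-0.01,-0.98,0,0,0,0,0.11,0.17,-2.28,0,0,5,4,0.13,0.16,-2.28,0,0,5,4,0.14,0.15,-2.28,0,0,5,4,0.15,0.14,-2.28,0,0,5,4,0.16,0.13,-2.28,0,0,5,4,0.18,0.11,-2.27,0,0,5.1,4,0.18,0.09,-2.28,0,0,5,4,0.19,0.08,-2.27,0,0,5.1,4,0.2,0.06,-2.28,0,0,5,4
1.5,-1.04,0,0,0,4.5,4,1.42,-1.15,0,0,0,4.5,4,1.32,-1.26,0,0,0,4.5,4,1.22,-1.36,0,0,0,4.4,4,1.11,-1.45,0,0,0,4.5,4,1,-1.54,0,0,0,4.4,4,0.87,-1.61,0,0,0,4.5,4,0.75,-1.67,0,0,0,4.4,4,0.62,-1.72,0,0,0,4.5,4,0.48,-1.76,0,0,0,4.4,4
22 end [0.557 0.212 0.28 ]
```

step_arm:
  plan: [0,0,-0.8,0,0,0,0,0,0,-1.1,0,0,0,0,0,0,-1.1,0,0,0,0,0.1,0.17,-2.3,0,0,5,4,0.1,0.16,-2.3,0,0,5,4,0.1,0.15,-2.3,0,0,5,4,0.15,0.14,-2.3,0,0,5,4,0.15,0.13,-2.3,0,0,5,4,0.2,0.1,-2.3,0,0,5,4,0.2,0.1,-2.3,0,0,5,4,0.2,0.1,-2.3,0,0,5,4,0.2,0.1,-2.3,0,0,5,4]

```text
clock: 14.17
eef_pos: [0.5405, 0.0292, 0.2825]
ee_rot: [[0.643, 0.766, 0.001], [0.766, -0.643, -0.001], [0.0, 0.001, -1.0]]
contact_force: [0.2, 0.1, 0.0]
grip_width: 0.0394
finger_force: 0.0
```

step_arm:
  plan: [1.5,-1,0,0,0,4.5,4,1.4,-1.2,0,0,0,4.5,4,1.3,-1.3,0,0,0,4.5,4,1.2,-1.4,0,0,0,4.4,4,1.1,-1.4,0,0,0,4.5,4,1,-1.5,0,0,0,4.4,4,0.9,-1.6,0,0,0,4.5,4,0.7,-1.7,0,0,0,4.4,4,0.6,-1.7,0,0,0,4.5,4,0.5,-1.8,0,0,0,4.4,4,0,0,0,0,0,0,4,0,0,0,0,0,0,4]

```text
clock: 15.17
eef_pos: [0.5561, 0.2115, 0.2808]
ee_rot: [[0.995, 0.1, 0.0], [0.1, -0.995, -0.001], [0.0, 0.001, -1.0]]
contact_force: [0.6, -0.3, 0.4]
grip_width: 0.04
finger_force: 0.0
```

Run:
```python
from h import *
s=env.read_state(); print(s["clock"],s["eef_pos"],R.from_matrix(s["ee_rot"]).as_euler("ZYX",degrees=True),s["joint_positions"])
p=read_camera("side"); save(p,"s2.png"); a=cv2.imread("pics/s2.png")[90:300,170:450]; cv2.imwrite("pics/s2c.png",cv2.resize(a,(800,600),interpolation=cv2.INTER_CUBIC))
go([((.557,.212,.197),5.4,0,6,4)])
```

```text
15.1667 [0.55607506 0.21153082 0.28082203] [ 5.74700245e+00 -5.70173137e-03  1.79953747e+02] [ 1.83929120e+01 -3.82322560e+00  8.87065804e+01 -4.65653436e-02
  9.51212061e+01  1.02641757e+02]
0.02,-0.02,1.4,0,0,0.1,4,0.02,-0.02,1.4,0,0,0,4,0.01,-0.02,1.4,0,0,0.1,4,0.02,-0.02,1.4,0,0,0,4,0.01,-0.01,1.39,0,0,0.1,4,0.02,-0.02,1.4,0.1,0,0,4
6 end [0.557 0.212 0.197]
```

View pics/s2c.png

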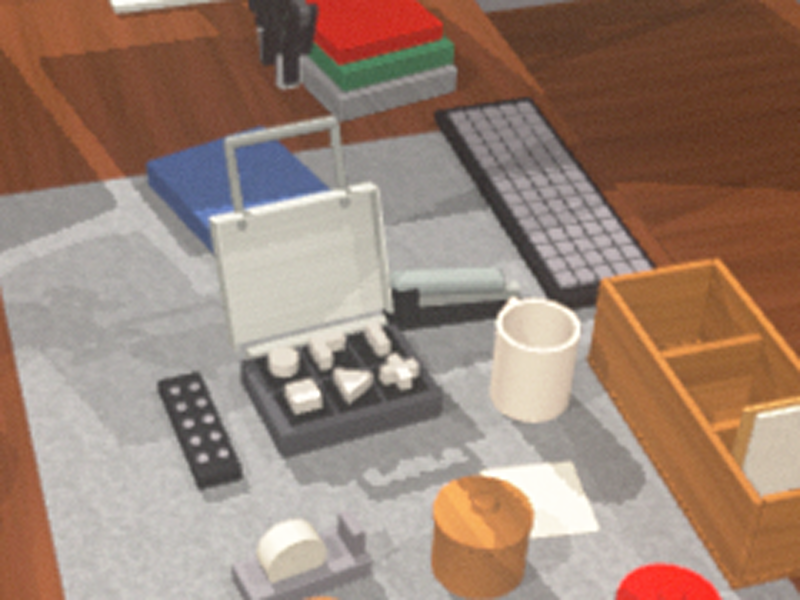

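The gripper is centred above the bar (crop 285,130). The pot stands upright at (480,535), clear of the handle's path. Next I descend and grip.

step_arm:
  plan: [0.02,0,1.4,0,0,0,4,0.02,0,1.4,0,0,0,4,0.02,0,1.4,0,0,0,4,0.02,0,1.4,0,0,0,4,0,0,1.4,0,0,0,4,0,0,1.4,0,0,0,4,0,0,0,0,0,0,3,0,0,0,0,0,0,2,0,0,0,0,0,0,1,0,0,0,0,0,0,0.8,0,0,0,0,0,0,0.8,0,0,0,0,0,0,0.8]
  squeeze: 25

```text
clock: 16.22
eef_pos: [0.5572, 0.2111, 0.1973]
ee_rot: [[0.995, 0.098, 0.001], [0.098, -0.995, -0.0], [0.001, 0.0, -1.0]]
contact_force: [0.9, -0.9, -0.4]
grip_width: 0.0111
finger_force: 24.7
```

Run:
```python
import numpy as np
phi=np.radians(np.r_[117.9-2.5*np.arange(37), 27.9-1.2056*np.arange(1,19)])
y=20.4*np.cos(phi); z=-20.4*np.sin(phi)
py=pz=0
for i in range(1,len(phi)):
    a=round(y[i]-y[0]-py,2);b=round(z[i]-z[0]-pz,2);py+=a;pz+=b
    print(f"0,{a:g},{b:g},0,0,0,0.8",end=",\n" if i%12==0 else ", ")
```

```text
0,0.8,-0.4,0,0,0,0.8, 0,0.81,-0.36,0,0,0,0.8, 0,0.82,-0.33,0,0,0,0.8, 0,0.85,-0.29,0,0,0,0.8, 0,0.85,-0.26,0,0,0,0.8, 0,0.86,-0.22,0,0,0,0.8, 0,0.87,-0.18,0,0,0,0.8, 0,0.88,-0.14,0,0,0,0.8, 0,0.89,-0.1,0,0,0,0.8, 0,0.88,-0.07,0,0,0,0.8, 0,0.89,-0.02,0,0,0,0.8, 0,0.89,0.01,0,0,0,0.8,
0,0.89,0.05,0,0,0,0.8, 0,0.89,0.1,0,0,0,0.8, 0,0.88,0.12,0,0,0,0.8, 0,0.87,0.17,0,0,0,0.8, 0,0.87,0.21,0,0,0,0.8, 0,0.85,0.24,0,0,0,0.8, 0,0.85,0.28,0,0,0,0.8, 0,0.83,0.32,0,0,0,0.8, 0,0.82,0.35,0,0,0,0.8, 0,0.8,0.39,0,0,0,0.8, 0,0.78,0.42,0,0,0,0.8, 0,0.77,0.46,0,0,0,0.8,
0,0.74,0.49,0,0,0,0.8, 0,0.72,0.52,0,0,0,0.8, 0,0.7,0.55,0,0,0,0.8, 0,0.67,0.58,0,0,0,0.8, 0,0.65,0.61,0,0,0,0.8, 0,0.62,0.64,0,0,0,0.8, 0,0.59,0.67,0,0,0,0.8, 0,0.56,0.69,0,0,0,0.8, 0,0.53,0.71,0,0,0,0.8, 0,0.5,0.74,0,0,0,0.8, 0,0.47,0.76,0,0,0,0.8, 0,0.43,0.77,0,0,0,0.8,
0,0.2,0.38,0,0,0,0.8, 0,0.19,0.39,0,0,0,0.8, 0,0.18,0.39,0,0,0,0.8, 0,0.17,0.39,0,0,0,0.8, 0,0.17,0.4,0,0,0,0.8, 0,0.15,0.4,0,0,0,0.8, 0,0.15,0.4,0,0,0,0.8, 0,0.14,0.41,0,0,0,0.8, 0,0.13,0.41,0,0,0,0.8, 0,0.12,0.41,0,0,0,0.8, 0,0.11,0.41,0,0,0,0.8, 0,0.11,0.42,0,0,0,0.8,
0,0.09,0.42,0,0,0,0.8, 0,0.09,0.42,0,0,0,0.8, 0,0.08,0.42,0,0,0,0.8, 0,0.07,0.42,0,0,0,0.8, 0,0.06,0.43,0,0,0,0.8, 0,0.05,0.43,0,0,0,0.8,
```

step_arm:
  plan: [0,0.8,-0.4,0,0,0,0.8,0,0.81,-0.36,0,0,0,0.8,0,0.82,-0.33,0,0,0,0.8,0,0.85,-0.29,0,0,0,0.8,0,0.85,-0.26,0,0,0,0.8,0,0.86,-0.22,0,0,0,0.8,0,0.87,-0.18,0,0,0,0.8,0,0.88,-0.14,0,0,0,0.8,0,0.89,-0.1,0,0,0,0.8,0,0.88,-0.07,0,0,0,0.8,0,0.89,-0.02,0,0,0,0.8,0,0.89,0.01,0,0,0,0.8]

```text
clock: 17.22
eef_pos: [0.5671, 0.1077, 0.2204]
ee_rot: [[0.995, 0.098, 0.001], [0.098, -0.995, -0.001], [0.001, 0.001, -1.0]]
contact_force: [1.9, 0.6, -0.1]
grip_width: 0.0111
finger_force: 25.2
```

step_arm:
  plan: [0,0.89,0.05,0,0,0,0.8,0,0.89,0.1,0,0,0,0.8,0,0.88,0.12,0,0,0,0.8,0,0.87,0.17,0,0,0,0.8,0,0.87,0.21,0,0,0,0.8,0,0.85,0.24,0,0,0,0.8,0,0.85,0.28,0,0,0,0.8,0,0.83,0.32,0,0,0,0.8,0,0.82,0.35,0,0,0,0.8,0,0.8,0.39,0,0,0,0.8,0,0.78,0.42,0,0,0,0.8,0,0.77,0.46,0,0,0,0.8]

```text
clock: 18.22
eef_pos: [0.5769, 0.0073, 0.1889]
ee_rot: [[0.995, 0.098, 0.0], [0.098, -0.995, -0.0], [0.0, 0.001, -1.0]]
contact_force: [-0.4, -1.5, 1.8]
grip_width: 0.011
finger_force: 24.9
```

step_arm:
  plan: [0,0.74,0.49,0,0,0,0.8,0,0.72,0.52,0,0,0,0.8,0,0.7,0.55,0,0,0,0.8,0,0.67,0.58,0,0,0,0.8,0,0.65,0.61,0,0,0,0.8,0,0.62,0.64,0,0,0,0.8,0,0.59,0.67,0,0,0,0.8,0,0.56,0.69,0,0,0,0.8,0,0.53,0.71,0,0,0,0.8,0,0.5,0.74,0,0,0,0.8,0,0.47,0.76,0,0,0,0.8,0,0.43,0.77,0,0,0,0.8]

```text
clock: 19.22
eef_pos: [0.584, -0.0637, 0.1113]
ee_rot: [[0.995, 0.098, 0.0], [0.098, -0.995, -0.0], [0.0, 0.0, -1.0]]
contact_force: [0.6, 1.5, -1.3]
grip_width: 0.0111
finger_force: 24.4
```

step_arm:
  plan: [0,0.2,0.38,0,0,0,0.8,0,0.19,0.39,0,0,0,0.8,0,0.18,0.39,0,0,0,0.8,0,0.17,0.39,0,0,0,0.8,0,0.17,0.4,0,0,0,0.8,0,0.15,0.4,0,0,0,0.8,0,0.15,0.4,0,0,0,0.8,0,0.14,0.41,0,0,0,0.8,0,0.13,0.41,0,0,0,0.8,0,0.12,0.41,0,0,0,0.8,0,0.11,0.41,0,0,0,0.8,0,0.11,0.42,0,0,0,0.8]

```text
clock: 20.22
eef_pos: [0.5856, -0.0808, 0.0635]
ee_rot: [[0.995, 0.098, 0.0], [0.098, -0.995, 0.001], [0.0, -0.001, -1.0]]
contact_force: [-0.4, 10.2, -3.0]
grip_width: 0.0113
finger_force: 24.5
```

step_arm:
  plan: [0,0.09,0.42,0,0,0,0.8,0,0.09,0.42,0,0,0,0.8,0,0.08,0.35,0,0,0,0.8,0,0.07,0.3,0,0,0,0.8,0,0.05,0.25,0,0,0,0.8,0,0.04,0.2,0,0,0,0.8,0,0.02,0.2,0,0,0,0.8,0,0.02,0.2,0,0,0,0.8,0,0,0.1,0,0,0,0.8,0,0,0,0,0,0,0.8]

```text
clock: 21.05
eef_pos: [0.5873, -0.084, 0.0424]
ee_rot: [[0.995, 0.098, 0.003], [0.098, -0.995, 0.003], [0.003, -0.003, -1.0]]
contact_force: [-9.9, 25.4, 27.1]
grip_width: 0.0109
finger_force: 28.2
```

step_arm:
  plan: [0,-0.15,0,0,0,0,0.8,0,0,0,0,0,0,0.8,0,0,0,0,0,0,0.8]

```text
clock: 21.3
eef_pos: [0.5873, -0.0839, 0.0424]
ee_rot: [[0.995, 0.098, 0.004], [0.098, -0.995, 0.0], [0.004, 0.0, -1.0]]
contact_force: [-7.7, 12.6, 23.1]
grip_width: 0.0109
finger_force: 27.7
```

Run:
```python
from h import *
for n in("top","side"):
    p=read_camera(n); W=pts(p); save(p,n+"3.png")
    w=(W.reshape(-1,3)-[.5726,.0503,0])@np.c_[[.9955,.0947,0],[-.0947,.9955,0],[0,0,1]]
    for y0 in range(-145,70,15):
        q=w[(abs(w[:,0])<.085)&(abs(w[:,1]-y0/1000)<.006)&(w[:,2]>.02)&(w[:,2]<.08)]
        if len(q)>10: print(n,y0,len(q),np.median(q[:,2]).round(4),end="; ")
    print()
a=cv2.imread("pics/side3.png")[140:300,200:420]; cv2.imwrite("pics/s3c.png",cv2.resize(a,(800,582),interpolation=cv2.INTER_CUBIC))
```

```text
top -130 19 0.0626; top -70 44 0.0605; top -55 240 0.0607; top -40 307 0.0603; top -25 309 0.0605; top -10 313 0.0605; top 5 307 0.0602; top 20 309 0.0604; top 35 308 0.0604; top 50 307 0.0607; top 65 246 0.0604; 
side -145 89 0.062; side -130 61 0.064; side -115 21 0.0638; side -100 25 0.0631; side -85 14 0.0638; side -70 215 0.051; side -55 180 0.0598; side -40 125 0.0611; side -25 124 0.0614; side -10 120 0.0609; side 5 119 0.0611; side 20 128 0.0614; side 35 138 0.0614; side 50 133 0.0614; side 65 89 0.061;
```

View pics/s3c.png

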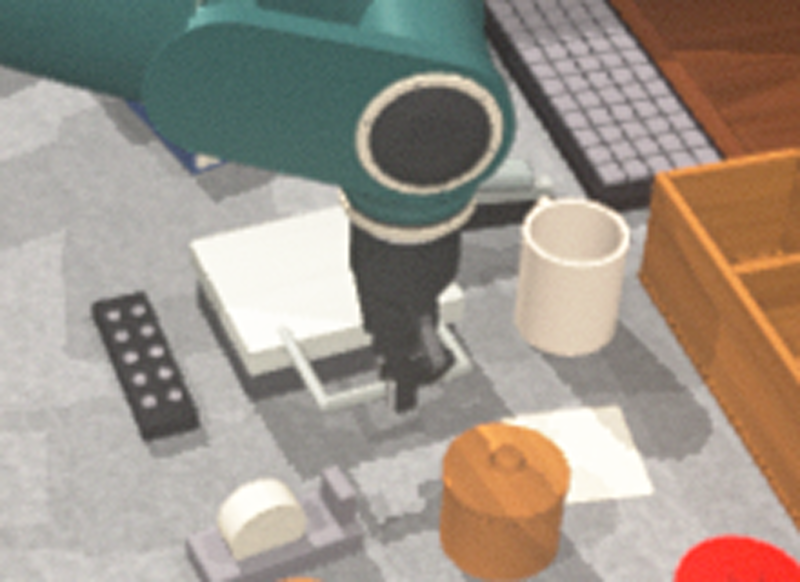

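The cover lies level at about 60.5 mm, so it is shut. I'll relax the pressure, open and lift away.

step_arm:
  plan: [0,-0.05,-0.15,0,0,0,0.8,0,0,0,0,0,0,0.8,0,0,0,0,0,0,1.5,0,0,0,0,0,0,2.5,0,0,0,0,0,0,3.2,0,0,0,0,0,0,3.2,0,0,-0.8,0,0,0,3.2,0,0,-1.2,0,0,0,3.2,0,0,-2,0,0,0,3.2,0,0,-2.5,0,0,0,3.2,0,0,-2.5,0,0,0,3.2,0,0,-2.5,0,0,0,3.2]

```text
clock: 22.4
eef_pos: [0.586, -0.0841, 0.1588]
ee_rot: [[0.995, 0.098, 0.002], [0.098, -0.995, -0.001], [0.001, 0.001, -1.0]]
contact_force: [0.5, 0.5, 0.1]
grip_width: 0.032
finger_force: 0.0
```

step_arm:
  plan: [0,0,-2.5,0,0,0,3.2,0,0,-2.5,0,0,0,3.2,0,0,-1,0,0,0,3.2,0,0,0,0,0,0,3.2,0,0,0,0,0,0,3.2]

```text
clock: 22.82
eef_pos: [0.5859, -0.0841, 0.2163]
ee_rot: [[0.995, 0.098, 0.001], [0.098, -0.995, -0.001], [0.001, 0.001, -1.0]]
contact_force: [0.4, -0.0, -0.4]
grip_width: 0.0323
finger_force: 0.0
```

Run:
```python
from h import *
p=read_camera("side"); W=pts(p); save(p,"side4.png")
w=(W.reshape(-1,3)-[.5726,.0503,0])@np.c_[[.9955,.0947,0],[-.0947,.9955,0],[0,0,1]]
for y0 in range(-145,70,15):
    q=w[(abs(w[:,0])<.085)&(abs(w[:,1]-y0/1000)<.006)&(w[:,2]>.02)&(w[:,2]<.08)]
    if len(q)>10: print(y0,len(q),np.median(q[:,2]).round(4),end="; ")
for t in ("pot","tape","mug","remote","stapler","marker"):
    for r in regions_of(p,t)[:3]:
        q=W[r["mask"]]; print(t,round(r["score"],2),np.nanmedian(q,0).round(3))
```

```text
-145 89 0.0624; -130 64 0.064; -115 28 0.0638; -100 24 0.0632; -85 22 0.0627; -70 323 0.0521; -55 316 0.0597; -40 189 0.0612; -25 194 0.0619; -10 184 0.0612; 5 181 0.0613; 20 167 0.0615; 35 169 0.0615; 50 183 0.0613; 65 105 0.061; pot 0.8 [ 0.623 -0.212  0.07 ]
pot 0.56 [ 0.46  -0.281  0.054]
pot 0.55 [ 0.731 -0.347  0.07 ]
tape 0.65 [ 0.47  -0.176  0.025]
mug 0.83 [ 0.756 -0.015  0.061]
remote 0.69 [ 0.756 -0.014  0.061]
remote 0.64 [0.428 0.025 0.017]
stapler 0.58 [0.748 0.139 0.027]
marker 0.6 [ 0.596 -0.317  0.014]
```

View pics/side4.png

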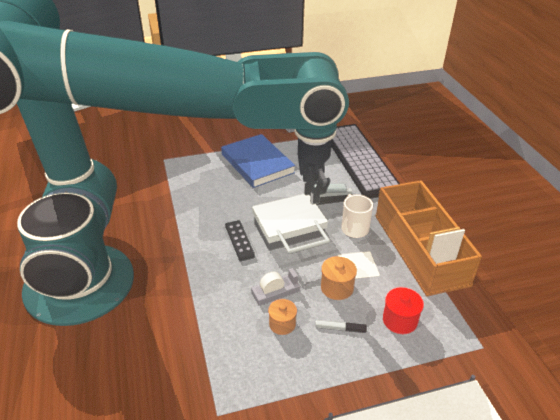

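The cover is shut (290,220), the pot stands upright and clear at (339,278), the other things are where they were, and the gripper is free.

```bash
python3 -c "
from cell import env
print(env.sign_off())"
```

```text
the job is handed in; nothing more can be done
None
```

I pressed the cross, disc, bar and square keys fully down in that order, eased the cover shut, and slid the pot upright out of the handle's way; the job was handed in at about 23 s of the 72 s allowed.

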